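# Roll the rolling pin into the notches of its display rack

## Task

On the craft stall's display rack a wooden rolling pin is held back by an upright stop peg. Pull the peg out and stand it in the empty wooden cup (leaning on the rim is fine), then roll the rolling pin along the rails, without lifting it off them, until both handles rest in the pair of V notches and it lies level. Leave the cup standing upright and the mortar, bell and goblet where they are.

Things in the scene. Friction and masses are not known exactly. Their poses are not given: they have to be found in the camera images.
- rack: fixed wooden display rack at any yaw, 260 mm long (x), 150 mm wide (y); origin: centre of its underside. On a 15 mm base stand two rails along x, 16 mm thick, centred at y = +-64 mm, flat tops 75 mm high. End stops on the rails only (not between them), 10 mm thick, rise 22 mm above them at both ends of the rack.
- notch (a point): where the pin's centre lies when both handles rest in the notches: rack frame (65, 0, 76) mm; axes as the rack's. Each rail has one V notch at rack x = +65 mm: 90 degrees, 29 mm wide at the top, 14.6 mm deep.
- socket (a point): mouth of the stop peg's socket between the rails: rack frame (0, 0, 55) mm, in the top of a 46 mm square block; the socket is 21 mm square and 40 mm deep.
- rolling_pin: wooden rolling pin, 0.2 kg, 184 mm long along its y; origin at its centre; it turns about y as it rolls. Barrel 48 mm in diameter, 100 mm long, hangs between the rails; at each end a handle, 22 mm in diameter, 42 mm long, rests on a rail. It starts across the flat rails at rack x = -95 to -50 mm, centre 86 mm high; in the notches its centre is 76 mm high.
- stop_peg: wooden peg 150 mm long, origin at the centre of its lower end, z along it towards the head. Shaft 18 mm in diameter, head (top 27 mm) 24 mm in diameter. It starts upright in the socket, its lower end 15 mm above the table.
- cup: loose, empty round wooden cup, 82 mm across the rim, 80 mm high, walls 5 mm, narrowing a little downwards; origin at the centre of its underside.
- cup_in (a point): centre of the cup's inner floor.
- mortar: bystander: dark wooden mortar, 92 mm across, 95 mm high, its pestle leaning out to 165 mm high; origin at the centre of its underside.
- bell: bystander: steel hand bell, 68 mm across, 98 mm high, standing on its mouth; origin at the centre of its underside.
- goblet: bystander: light wooden goblet, 56 mm across, 85 mm high; origin at the centre of its underside.

How it is judged:
By the outcome, as a careful person would: the job done as asked, in the order asked, and still so for the second after the job is handed in, with the robot touching nothing.
It also fails if it takes over 64 s, if anything falls off the work surface, if the arm or the gripper's body presses on something with over 40 N, if the wrist force passes 120 N, or if a joint passes its speed limit or range.

## Robot

A 6-joint arm with a two-finger parallel gripper is mounted at the origin on the work surface. World frame = base frame: x ahead of the robot, y to its left, z up, the work surface at z = 0. Lengths are in mm, angles in rad, forces in N, time in s.
With the tool pointing down it reaches from about 350 to 875 mm from the base axis. Payload 4.2 kg.
Tool frame: the origin (TCP) lies midway between the tips of the shut fingers; the grasp point (between the pads) lies 19 mm behind it (arm.tcp_to_grasp is the distance from the TCP to the grasp point, in mm); z points along the fingers, y is the line along which they close (so a half turn about z gives the same grasp; the last joint's range is limited). The gripper opens to 85 mm and grips with 20 to 120 N. Pads are 22 mm wide; open, the fingers measure 114 mm over their backs; the gripper's body (76 mm by 85 mm) begins 54 mm behind the grasp point. The pads swing forward as they close: fully open they stand 13 mm farther back than shut.
Start: joints at [1.476, 0.385, 0.008, 0, -1.194, -0.259], TCP at [216.508, 586.279, 231.312] pointing down, gripper open.
Joint ranges: [-3.14, 3.14], [-1.21, 2.06], [-1.07, 1.41], [-3.16, 2.05], [-2.99, -0.16], [-3.1, 3.1]. Speed limits (rad/s): [2.79, 2.79, 3.14, 3.14, 3.14, 3.14].

## Interface

Orientations are given as a unit quaternion [x, y, z, w].
In Python, from bench import arm, get_image gives the robot as it stands.
- The arm moves only by the tool drive_tool, never from a script. Its argument "deltas" is a list of rows, each a list of 2 entries, a list of its own where there are three numbers: the shift along the tool's x, y, z in cm, then the turn, a rotation vector about the tool's x, y, z in degrees. In form: [[[x, y, z], [ax, ay, az]], ...]. A call has 1 to 12 rows; each row shifts and turns the commanded pose from where the row before left it, along the tool's axes as they then stand; what a row does not reach is not made up. A row lasts 1/10 s, in which the tool goes at most 50 mm and 8.59 degrees, less where a joint would pass 70% of its speed; a pose out of reach is approached as far as the arm can. A call with a gripper value outside its range is refused whole. "claw" is the finger opening in cm, from 0 to 8.54, set as the call begins (left out, the last holds). The fingers move at their own pace and stop on an object; the grip force is fixed at half the most. Time passes only in rows, so rows that do not move let the fingers close. It gives the time, the measured TCP pose, the force, the opening and the grip force at its end, in the units of the state.
- arm.read_state(): the state, without advancing time (a new reading comes with each control period).
- get_image(name): name is "scene" or "top" or "wrist"; returns a dict with "img" (400x640x3 uint8, red, green, blue), "fx", "fy", "cx", "cy" (pixels), "eye" and "orientation" of the camera in the world; the wrist camera has in their place "mount" (4x4, takes a point from camera to tool coordinates, whose origin is the TCP and whose axes are the flange's). Camera axes: x right, y down, z forward; pixel columns grow to the right and rows downward; lengths in mm; the calibration is good to about 2 mm. A picture is of the moment at which its call begins: read the wrist's pose just before it. There is no depth.
- arm.job_done(): hands the job in; it is judged then, once.
The state is a dict: "clock": time; "joints": joint angles; "joint_vel": joint speeds; "joint_efforts": joint torques, N m; "position": TCP position; "ee_rot": TCP orientation; "contact_force": force on the tool from outside, world axes, zero at the start; "wrist_torque": the same for the moment, N m; "gripper_width": finger opening in mm; "grasp_force": force on a finger pad.
Only numpy, scipy, OpenCV 4.12 (cv2) and the standard library are available. Lean on these libraries where they do the work, as an engineer would, in place of code of your own. Each camera call takes 0.05 s, during which the arm holds its last target. There are 200 camera calls.

## Working session

There is one attempt and no reset: what is moved stays moved. The work goes in short steps, Python scripts to look and compute and a tool call to move; the robot and the scene stay as the last step left them, time stands still between calls to the robot, and variables do not carry over. Pictures are saved under pics/ and viewed, at most 10 in all, crops included, and the job is handed in when it is done.

Besides the shell and the picture viewer there is one more tool, called after "Request:" by a JSON object that holds its "fn" and its "kwargs". drive_tool: Moves the arm, as the interface text tells. Its arguments: {"type":"object","properties":{"deltas":{"type":"array"},"claw":{"type":"number"}},"required":["deltas"]}

```bash
mkdir -p pics; python3 - <<'E'
from bench import arm,get_image
import cv2,numpy as np
print(arm.read_state())
for n in ("scene","top"):
    d=get_image(n); cv2.imwrite(f"pics/{n}1.png",d["img"][:,:,::-1])
    print(n,{k:v for k,v in d.items() if k!="img"})
E
```

```text
{'clock': 0.0, 'joints': array([ 1.47560086e+00,  3.85542038e-01,  6.64980253e-03, -5.13887639e-04,
       -1.19403805e+00, -2.58585937e-01]), 'joint_vel': array([ 1.11242556e-03,  1.10286118e-04,  3.50752102e-04,  6.88690926e-05,
       -1.83489299e-03, -8.60692834e-05]), 'joint_efforts': array([ 2.91123879e-04, -3.92287660e+01,  1.88403583e+01,  4.18617949e+00,
       -4.66548168e-03,  2.44851073e-06]), 'position': array([216.31334113, 585.74638872, 230.23754464]), 'ee_rot': array([ 9.84378320e-01, -1.76062852e-01, -1.50954800e-04,  1.08290744e-03]), 'contact_force': array([-0.17911007,  0.86782674, -1.16637151]), 'wrist_torque': array([-0.01255696,  0.00830935, -0.02128123]), 'grasp_force': 0.0, 'gripper_width': 85.19267755425079}
scene {'fx': 495.64736631352724, 'fy': 495.64736631352724, 'cx': 317.01353584323186, 'cy': 193.6223195502159, 'eye': array([965.21575025, 497.9691437 , 952.38831049]), 'orientation': array([ 0.31326037,  0.89139789, -0.31006317, -0.1055394 ])}
top {'fx': 409.07254317453413, 'fy': 409.07254317453413, 'cx': 322.00705403013967, 'cy': 195.64279608755405, 'eye': array([ 388.88784958,  -32.97385051, 1006.9025518 ]), 'orientation': array([-0.69479902,  0.71429372, -0.06067257,  0.05794518])}
```

View pics/top1.png

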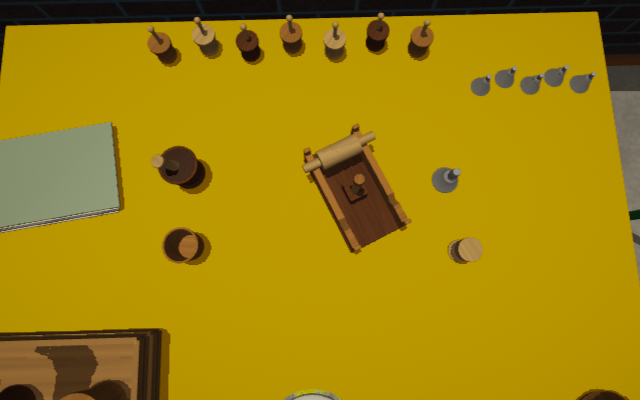

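View pics/scene1.png

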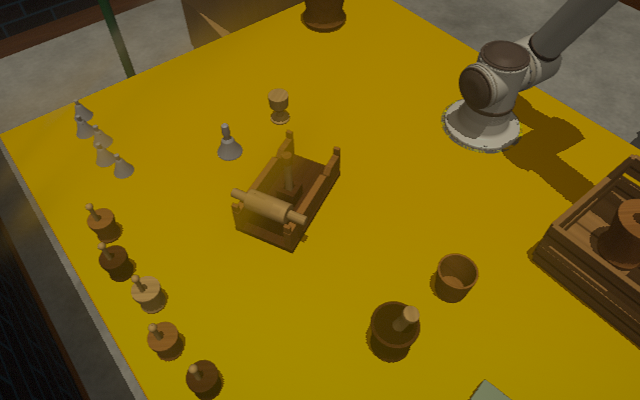

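Top view: the rack is centred near (357,190), the pin at (340,152), the peg head at (358,180), the cup rim at (183,246), the mortar at (178,166), the bell at (445,180) and the goblet at (468,250). I'll enlarge the crops to measure.

```bash
python3 - <<'E'
import cv2,numpy as np
t=cv2.imread("pics/top1.png");s=cv2.imread("pics/scene1.png")
a=cv2.resize(t[115:260,290:420],None,fx=4,fy=4,interpolation=cv2.INTER_CUBIC)
b=cv2.resize(s[120:255,220:350],None,fx=4,fy=4,interpolation=cv2.INTER_CUBIC)
c=np.zeros((580,800,3),np.uint8)
def grid(i,x0,y0,f):
    for x in range((x0+9)//10*10,x0+i.shape[1]//f,10):
        cv2.line(i,((x-x0)*f,0),((x-x0)*f,4),(255,255,255),1); 
        if x%20==0: cv2.putText(i,str(x),((x-x0)*f,14),0,.35,(255,255,255))
    for y in range((y0+9)//10*10,y0+i.shape[0]//f,10):
        cv2.line(i,(0,(y-y0)*f),(4,(y-y0)*f),(255,255,255),1)
        if y%20==0: cv2.putText(i,str(y),(5,(y-y0)*f),0,.35,(255,255,255))
a=np.clip(a*1.6,0,255).astype(np.uint8);b=np.clip(b*1.6,0,255).astype(np.uint8)
grid(a,290,115,4)
cv2.imwrite("pics/a.png",a)
grid(b,220,120,4); d=cv2.resize(s[245:310,425:490],None,fx=4,fy=4);d=np.clip(d*1.6,0,255).astype(np.uint8);grid(d,425,245,4)
e=cv2.resize(t[220:270,155:220],None,fx=4,fy=4);e=np.clip(e*1.6,0,255).astype(np.uint8);grid(e,155,220,4)
c[:540,:520]=b;c[:260,530:790]=d;c[280:480,530:790]=e
cv2.imwrite("pics/b.png",c)
E
```

```text
(no output)
```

View pics/a.png

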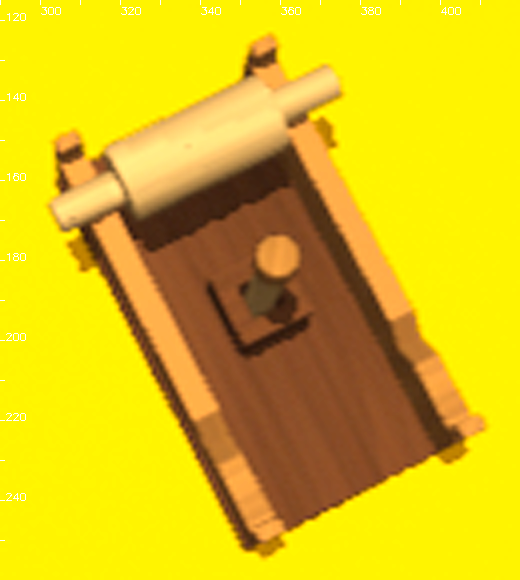

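View pics/b.png

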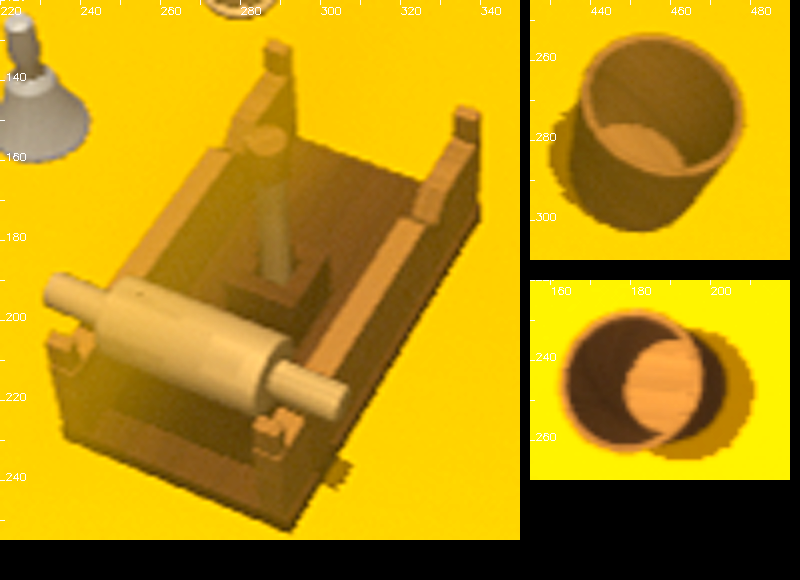

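```bash
cat > h.py <<'E'
import numpy as np
from scipy.spatial.transform import Rotation as R
from scipy.optimize import least_squares
CAM={'top':(409.07,322.007,195.643,[388.888,-32.974,1006.903],[-0.69479902,0.71429372,-0.06067257,0.05794518]),
'scene':(495.647,317.0135,193.622,[965.216,497.969,952.388],[0.31326037,0.89139789,-0.31006317,-0.1055394])}
def proj(c,P):
    f,cx,cy,e,q=CAM[c]; p=R.from_quat(q).inv().apply(np.atleast_2d(P)-e)
    return np.c_[f*p[:,0]/p[:,2]+cx,f*p[:,1]/p[:,2]+cy]
def ray(c,px,z):
    f,cx,cy,e,q=CAM[c]; d=R.from_quat(q).apply([(px[0]-cx)/f,(px[1]-cy)/f,1]); return np.array(e)+d*(z-e[2])/d[2]
T=lambda u,v:(290+u/4-.4,115+v/4-.4)
S=lambda u,v:(220+u/4-.4,120+v/4-.4)
E
cat > fit.py <<'E'
from h import *
obs=[('top',T(68,140),(-125,-64,97)),('top',T(262,45),(-125,64,97)),('top',T(262,533),(125,-64,97)),('top',T(468,427),(125,64,97)),
('scene',S(68,437),(-130,75,0)),('scene',S(291,530),(-130,-75,0)),('scene',S(480,215),(130,-75,0)),
('scene',S(278,45),(125,64,97)),('scene',S(468,112),(125,-64,97))]
def W(p,P):
    c,s=np.cos(p[2]),np.sin(p[2]);return np.array([p[0]+c*P[0]-s*P[1],p[1]+s*P[0]+c*P[1],P[2]])
def res(p): return np.concatenate([proj(c,W(p,P))[0]-px for c,px,P in obs])
r=least_squares(res,[400,-100,np.radians(210)],loss='soft_l1')
print(r.x,np.degrees(r.x[2]));print(np.round(r.fun.reshape(-1,2),1))
p=r.x
print('notch',W(p,(65,0,76)),'socket',W(p,(0,0,55)))
print('peghead',ray('top',T(278,255),165),ray('scene',S(266,132),165))
for n,a in (('top',((62,214),(333,82))),('scene',((53,290),(338,402)))):
    F=T if n=='top' else S
    q=[ray(n,F(*x),86) for x in a]; m=(q[0]+q[1])/2; d=m-W(p,(0,0,86)); c,s=np.cos(p[2]),np.sin(p[2])
    print('pin',q,m,'len',np.linalg.norm(q[0]-q[1]),'rackxy',c*d[0]+s*d[1],-s*d[0]+c*d[1])
print('cup',ray('top',(179.9,244.9),80),ray('scene',(457.7,270.6),80))
print('goblet',ray('top',(470,249),85),'bell top',ray('top',(455,172),98))
E
python3 fit.py
```

```text
[ 565.02051069 -116.2668516    16.14771829] 925.1961066543691
[[-0.5  0.2]
 [ 0.4  0. ]
 [ 1.4 -0.3]
 [ 0.7  0.2]
 [-1.3  0.4]
 [ 0.1  1.6]
 [ 1.2  0.6]
 [ 0.3 -0.2]
 [ 0.4 -0.3]]
notch [ 506.20487181 -143.938509     76.        ] socket [ 565.02051069 -116.2668516    55.        ]
peghead [ 566.2922283  -117.22698244  165.        ] [ 563.40834517 -120.25201366  165.        ]
pin [array([610.53017938,  -1.48358598,  86.        ]), array([ 685.47721355, -161.78177741,   86.        ])] [648.00369647 -81.63268169  86.        ] len 176.95357613413455 rackxy -89.83221495308553 3.988483935111663
pin [array([ 687.05065503, -160.23669447,   86.        ]), array([6.09790138e+02, 1.16018195e-01, 8.60000000e+01])] [648.42039642 -80.06033814  86.        ] len 177.99488751477585 rackxy -90.87864304705144 2.743136052326257
cup [442.36400803 284.13397861  80.        ] [444.07648586 286.02523811  80.        ]
goblet [ 414.96137967 -366.38772015   85.        ] bell top [ 589.17139172 -342.88624742   98.        ]
```

Request:
{"fn": "drive_tool", "kwargs": {"deltas": [[[1.6,1.5,-0.5],[0,0,0]],[[3.2,3,-0.5],[0,0,0]],[[3.2,3,-0.5],[0,0,0]],[[3.2,3,-0.5],[0,0,0]],[[3.2,3,-0.5],[0,0,0]],[[3.2,3,0],[0,0,0]],[[3.2,3,0],[0,0,0]],[[3.2,3,0],[0,0,0]],[[3.2,3,0],[0,0,0]],[[3.2,3,0],[0,0,0]],[[3.2,3,0],[0,0,0]],[[3.2,3,0],[0,0,0]]], "claw": 8.5}}

```text
clock: 1.3
position: [442.4, 133.4, 256.2]
ee_rot: [0.984, -0.176, -0.0, -0.0]
contact_force: [0.3, 0.6, -0.2]
gripper_width: 84.7
grasp_force: 0.0
```

Request:
{"fn": "drive_tool", "kwargs": {"deltas": [[[3.2,3,0],[0,0,0]],[[3.2,3,0],[0,0,0]],[[3.2,3,0],[0,0,0]],[[3.2,3,0],[0,0,0]],[[3.2,3,0],[0,0,0]],[[1.6,1.5,0],[0,0,0]],[[0,0,0],[0,0,-7.6]],[[0,0,0],[0,0,-7.6]],[[0,0,0],[0,0,-7.6]],[[0,0,0],[0,0,-7.6]],[[0,0,0],[0,0,-7.6]],[[0,0,0],[0,0,-7.5]]]}}

```text
clock: 2.5
position: [549.7, -80.6, 255.7]
ee_rot: [0.975, 0.221, -0.001, -0.0]
contact_force: [0.6, -0.3, -0.6]
gripper_width: 84.9
grasp_force: 0.0
```

```bash
cat >> h.py <<'E'
def go(st,tgt,yaw):
    """deltas (cm, deg) in tool axes to world point, tool down with x-axis at yaw deg"""
    q=R.from_quat(st['ee_rot']); d=q.inv().apply(np.array(tgt)-st['position'])/10
    c,s=np.cos(np.radians(yaw)),np.sin(np.radians(yaw)); t=R.from_matrix(np.array([[c,s,0],[s,-c,0],[0,0,-1]]))
    return np.round(d,2),np.round(np.degrees((q.inv()*t).as_rotvec()),2)
E
python3 - <<'E'
from h import *
from bench import arm,get_image
import cv2
s=arm.read_state(); print(s['clock'],s['position'],s['joints'],s['contact_force'],go(s,[565.5,-118,133],25.2))
d=get_image('wrist');cv2.imwrite('pics/w1.png',d['img'][:,:,::-1]);np.save('mount.npy',d['mount']);np.save('k.npy',[d[k] for k in('fx','fy','cx','cy')])
M=d['mount'];q=R.from_quat(s['ee_rot'])
for n,P in (('head',[565,-118,165]),('sock',[565,-116.3,55])):
    c=np.linalg.inv(M)@np.r_[q.inv().apply(np.array(P)-s['position']),1]; print(n,c[0]/c[2]*d['fx']+d['cx'],c[1]/c[2]*d['fy']+d['cy'])
E
```

```text
2.5 [549.74524133 -80.61888482 255.74353296] [ 1.45950205e-01  2.50483800e-01 -1.24228376e-01 -3.15162788e-04
 -1.19729878e+00  1.87047151e+00] [ 0.64278876 -0.33399638 -0.5641943 ] (array([-0.18,  4.06, 12.27]), array([-0.04,  0.06,  0.33]))
head 379.56042985616153 203.8157252498194
sock 361.044936578901 170.98259616410164
```

View pics/w1.png

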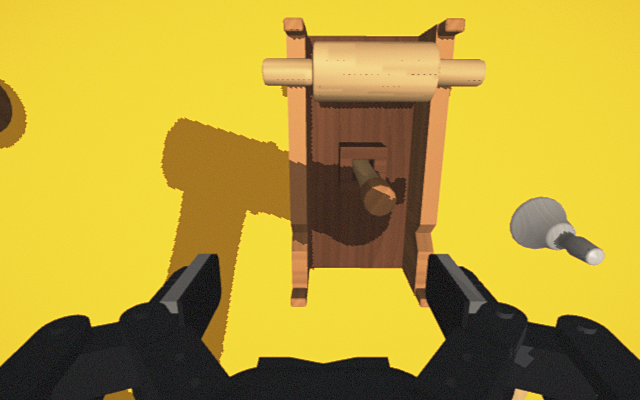

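The wrist picture shows the peg head at about (381,199), within 2 mm of the prediction. The pin lies square across the rails at the far end.

Request:
{"fn": "drive_tool", "kwargs": {"deltas": [[[0,2,0],[0,0,0]],[[0,2.1,0],[0,0,0]],[[0,0,2],[0,0,0]],[[0,0,4],[0,0,0]],[[0,0,3.5],[0,0,0]],[[0,0,2],[0,0,0]],[[0,0,0.8],[0,0,0]],[[0,0,0],[0,0,0]]]}}

```text
clock: 3.35
position: [567.1, -117.7, 132.2]
ee_rot: [0.976, 0.218, -0.001, -0.0]
contact_force: [-0.1, 0.2, 0.2]
gripper_width: 85.2
grasp_force: 0.0
```

```bash
python3 - <<'E'
from h import *
from bench import arm,get_image
import cv2
s=arm.read_state(); print(s['clock'],s['position'],go(s,[565.5,-118,133],25.2))
d=get_image('wrist');cv2.imwrite('pics/w2.png',d['img'][:,:,::-1])
E
```

```text
3.35 [ 567.06747364 -117.73212532  132.24152434] (array([-0.15, -0.04, -0.08]), array([-0.05,  0.14, -0.04]))
```

View pics/w2.png

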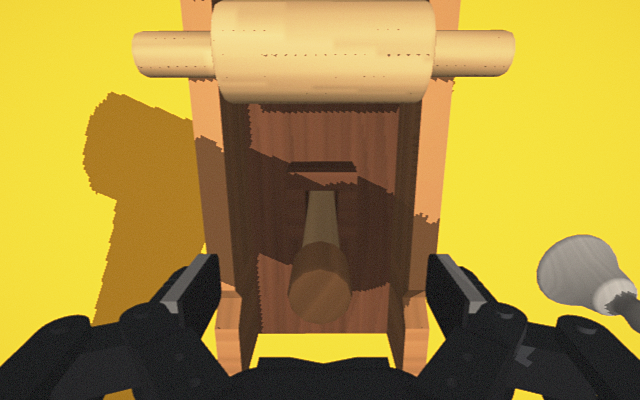

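The head, at about (320,298), is centred between the fingers. Next I close and lift.

Request:
{"fn": "drive_tool", "kwargs": {"deltas": [[[0,0,0],[0,0,0]],[[0,0,0],[0,0,0]],[[0,0,0],[0,0,0]],[[0,0,0],[0,0,0]],[[0,0,0],[0,0,0]],[[0,0,0],[0,0,0]],[[0,0,0],[0,0,0]],[[0,0,0],[0,0,0]],[[0,0,0],[0,0,0]]], "claw": 1.5}}

```text
clock: 4.3
position: [568.1, -117.7, 134.1]
ee_rot: [0.976, 0.219, 0.001, 0.0]
contact_force: [-0.9, 1.8, 5.0]
gripper_width: 22.2
grasp_force: 58.8
```

Request:
{"fn": "drive_tool", "kwargs": {"deltas": [[[0,0,-0.5],[0,0,0]],[[0,0,-1],[0,0,0]],[[0,0,-1],[0,0,0]],[[0,0,-1.5],[0,0,0]],[[0,0,-2],[0,0,0]],[[0,0,-3],[0,0,0]],[[0,0,-3],[0,0,0]],[[0,0,-2],[0,0,0]],[[0,0,-0.5],[0,0,0]]]}}

```text
clock: 5.2
position: [568.7, -117.9, 281.9]
ee_rot: [0.976, 0.218, 0.003, 0.001]
contact_force: [0.7, -0.3, -1.6]
gripper_width: 22.3
grasp_force: 58.7
```

```bash
python3 - <<'E'
from h import *
from bench import arm
s=arm.read_state(); print(s['clock'],s['position'],s['gripper_width'],s['grasp_force'],go(s,[443.2,285,280],25.2))
E
```

```text
5.2 [ 568.70574851 -117.89241484  281.92319923] 22.312127223340887 58.72331500053406 (array([  5.82, -41.8 ,   0.1 ]), array([ 0.17, -0.32,  0.04]))
```

Request:
{"fn": "drive_tool", "kwargs": {"deltas": [[[0.25,-1.8,0],[0,0,0]],[[0.5,-3.6,0],[0,0,0]],[[0.55,-4,0],[0,0,0]],[[0.55,-4,0],[0,0,0]],[[0.55,-4,0],[0,0,0]],[[0.55,-4,0],[0,0,0]],[[0.55,-4,0],[0,0,0]],[[0.55,-4,0],[0,0,0]],[[0.55,-4,0],[0,0,0]],[[0.5,-3.6,0],[0,0,0]],[[0.4,-3,0],[0,0,0]],[[0.25,-1.8,0],[0,0,0]]]}}

```text
clock: 6.4
position: [440.1, 286.6, 277.3]
ee_rot: [0.976, 0.219, -0.001, 0.0]
contact_force: [0.5, -0.6, -0.1]
gripper_width: 22.3
grasp_force: 58.8
```

Request:
{"fn": "drive_tool", "kwargs": {"deltas": [[[0,0,2],[0,0,0]],[[0,0,3],[0,0,0]],[[0,0,1.5],[0,0,0]],[[0,0,0],[0,0,0]]]}}

```text
clock: 6.8
position: [439.7, 283.5, 210.0]
ee_rot: [0.976, 0.218, -0.003, 0.002]
contact_force: [0.4, 0.1, 0.0]
gripper_width: 22.5
grasp_force: 58.8
```

```bash
python3 - <<'E'
from h import *
from bench import arm,get_image
import cv2
s=arm.read_state(); print(s['clock'],s['position'],s['gripper_width'],go(s,[443.2,285,127],25.2))
t=get_image('top')['img'][:,:,::-1];c=get_image('scene')['img'][:,:,::-1];w=get_image('wrist')['img'][:,:,::-1]
o=np.zeros((560,800,3),np.uint8)
o[:280,:400]=cv2.resize(t[190:290,120:260],(400,280));o[:280,400:]=cv2.resize(c[200:310,390:530],(400,280))
o[280:,:448]=cv2.resize(w,(448,280));cv2.imwrite('pics/m1.png',o)
E
```

```text
6.8 [439.71305946 283.46933986 210.0370114 ] 22.505239223590106 (array([ 0.44, -0.01,  8.3 ]), array([0.13, 0.41, 0.01]))
```

View pics/m1.png

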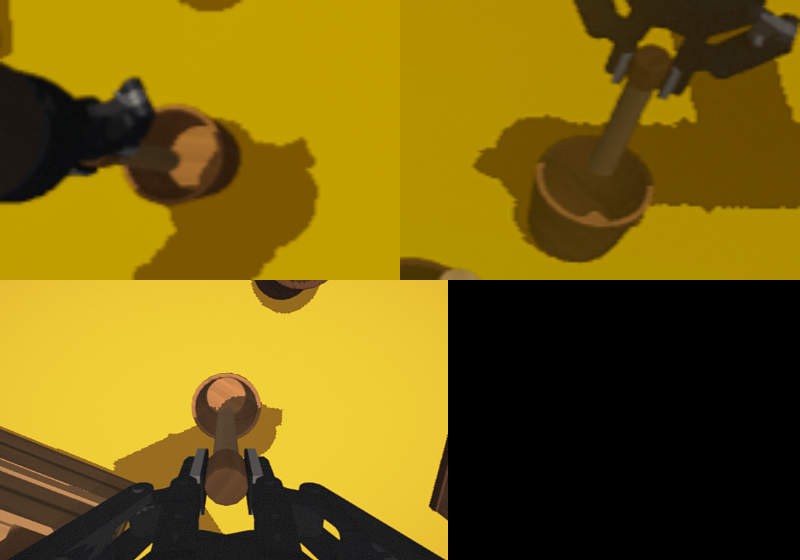

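The peg hangs over the cup mouth, slightly behind centre, as computed. Next I shift it 0.4 cm and lower it.

Request:
{"fn": "drive_tool", "kwargs": {"deltas": [[[0.4,0,0],[0,0,0]],[[0,0,1],[0,0,0]],[[0,0,2],[0,0,0]],[[0,0,2],[0,0,0]],[[0,0,1.5],[0,0,0]],[[0,0,0.8],[0,0,0]],[[0,0,0.4],[0,0,0]],[[0,0,0],[0,0,0]]]}}

```text
clock: 7.75
position: [445.1, 286.7, 136.2]
ee_rot: [0.976, 0.218, -0.0, 0.0]
contact_force: [0.7, -0.5, -0.2]
gripper_width: 22.4
grasp_force: 58.8
```

Request:
{"fn": "drive_tool", "kwargs": {"deltas": [[[0,0,0.2],[0,0,0]],[[0,0,0.1],[0,0,0]],[[0,0,0],[0,0,0]]]}}

```text
clock: 8.05
position: [445.1, 286.8, 133.6]
ee_rot: [0.976, 0.218, 0.0, -0.0]
contact_force: [-0.1, -0.6, -0.4]
gripper_width: 22.7
grasp_force: 58.8
```

Request:
{"fn": "drive_tool", "kwargs": {"deltas": [[[0,0,0.3],[0,0,0]],[[0,0,0.2],[0,0,0]],[[0,0,0],[0,0,0]]]}}

```text
clock: 8.35
position: [444.9, 286.4, 127.9]
ee_rot: [0.976, 0.218, -0.0, 0.0]
contact_force: [0.1, 0.1, -0.7]
gripper_width: 22.4
grasp_force: 58.8
```

Request:
{"fn": "drive_tool", "kwargs": {"deltas": [[[0,0,0.2],[0,0,0]],[[0,0,0],[0,0,0]]]}}

```text
clock: 8.55
position: [444.9, 286.5, 126.0]
ee_rot: [0.976, 0.218, -0.0, 0.0]
contact_force: [-0.4, -1.0, 0.1]
gripper_width: 22.3
grasp_force: 58.8
```

Request:
{"fn": "drive_tool", "kwargs": {"deltas": [[[0,0,0],[0,0,0]],[[0,0,0],[0,0,0]],[[0,0,0],[0,0,0]],[[0,0,0],[0,0,0]]], "claw": 3.5}}

```text
clock: 8.95
position: [445.1, 286.7, 126.4]
ee_rot: [0.976, 0.218, 0.0, -0.0]
contact_force: [-0.2, -0.2, 0.2]
gripper_width: 35.2
grasp_force: 0.0
```

Request:
{"fn": "drive_tool", "kwargs": {"deltas": [[[0,0,0],[0,0,0]],[[0,0,0],[0,0,0]],[[0,0,0],[0,0,0]],[[0,0,0],[0,0,0]],[[0,0,-0.5],[0,0,0]],[[0,0,-1.5],[0,0,0]],[[0,0,-3],[0,0,0]],[[0,0,-4],[0,0,0]],[[0,0,-3],[0,0,0]],[[0,0,-1],[0,0,0]]], "claw": 8}}

```text
clock: 9.95
position: [446.4, 287.7, 260.6]
ee_rot: [0.976, 0.219, 0.003, -0.002]
contact_force: [-0.4, -0.4, -0.2]
gripper_width: 80.2
grasp_force: 0.0
```

```bash
python3 - <<'E'
from h import *
from bench import arm,get_image
import cv2
s=arm.read_state(); print(s['clock'],s['position'],s['gripper_width'],go(s,[697,-54,250],25.2))
c=get_image('scene')['img'][:,:,::-1];w=get_image('wrist')['img'][:,:,::-1]
o=np.zeros((280,800,3),np.uint8)
o[:,:352]=cv2.resize(c[200:310,390:530],(352,280))
o[:,352:]=cv2.resize(w,(448,280));cv2.imwrite('pics/m2.png',o)
E
```

```text
9.95 [446.35940748 287.68682292 260.58867507] 80.15678067438303 (array([ 8.08, 41.6 ,  1.03]), array([-0.12, -0.42,  0.06]))
```

View pics/m2.png

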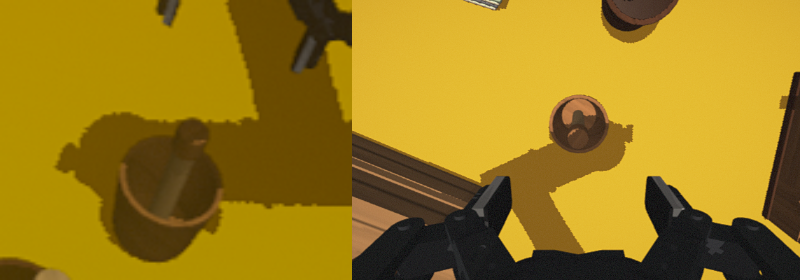

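The peg stands in the cup, leaning slightly, and the cup is upright. Next I go behind the pin.

Request:
{"fn": "drive_tool", "kwargs": {"deltas": [[[0.35,1.8,0],[0,0,0]],[[0.7,3.6,0],[0,0,0]],[[0.77,4,0],[0,0,0]],[[0.77,4,0],[0,0,0]],[[0.77,4,0],[0,0,0]],[[0.77,4,0],[0,0,0]],[[0.77,4,0],[0,0,0]],[[0.77,4,0],[0,0,0]],[[0.77,4,0],[0,0,0]],[[0.7,3.6,0],[0,0,0]],[[0.6,2.8,0],[0,0,0]],[[0.35,1.8,0],[0,0,0]]], "claw": 5}}

```text
clock: 11.25
position: [695.6, -57.2, 252.6]
ee_rot: [0.976, 0.217, -0.003, -0.0]
contact_force: [-0.6, 1.0, -0.0]
gripper_width: 50.1
grasp_force: 0.0
```

Request:
{"fn": "drive_tool", "kwargs": {"deltas": [[[0,0,2],[0,0,0]],[[0,0,3],[0,0,0]],[[0,0,3],[0,0,0]],[[0,0,2],[0,0,0]],[[0,0,1],[0,0,0]],[[0,0,0],[0,0,0]],[[0,0,0],[0,0,0]]]}}

```text
clock: 11.95
position: [695.9, -55.3, 146.5]
ee_rot: [0.976, 0.219, 0.0, 0.0]
contact_force: [0.5, -0.3, 0.7]
gripper_width: 50.1
grasp_force: 0.0
```

```bash
python3 - <<'E'
from h import *
from bench import arm,get_image
import cv2
s=arm.read_state(); print(s['clock'],s['position'],s['gripper_width'])
yaw=25.2;u=np.array([np.cos(np.radians(205.2)),np.sin(np.radians(205.2))]);v=np.array([-u[1],u[0]])
for rx in(-145,31): print(rx,go(s,list(np.array([565,-116.3])+u*rx+v*2)+[68],yaw))
d=get_image('wrist');cv2.imwrite('pics/w3.png',d['img'][:,:,::-1])
t=get_image('top')['img'];cv2.imwrite('pics/t3.png',t[:,:,::-1])
E
```

```text
11.95 [695.90013254 -55.25714435 146.52255764] 50.05246307494415
-145 (array([0.06, 0.15, 7.85]), array([ 0.03, -0.01,  0.04]))
31 (array([-17.54,   0.13,   7.85]), array([ 0.03, -0.01,  0.04]))
```

View pics/w3.png

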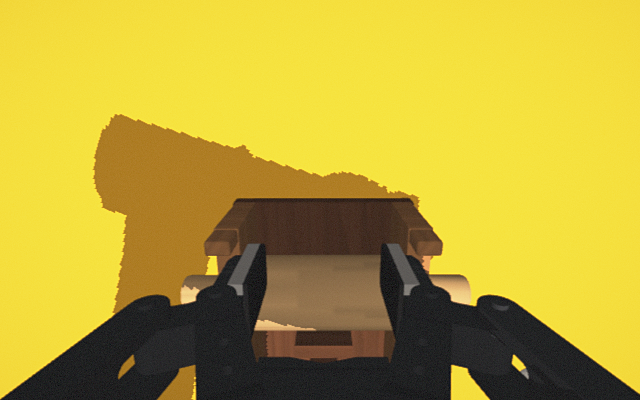

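```bash
python3 - <<'E'
from h import *
from bench import arm
s=arm.read_state();M=np.load('mount.npy');k=np.load('k.npy');q=R.from_quat(s['ee_rot']);print(M.round(2),k)
u=np.array([np.cos(np.radians(205.2)),np.sin(np.radians(205.2))]);v=np.array([-u[1],u[0]])
for n,(x,y,z) in dict(pinL=(-90,-92,86),pinR=(-90,92,86),pinC=(-90,0,110),rear=(-114,0,86),stopR=(-125,64,97),stopL=(-125,-64,97),tipdown=(-145,0,60)).items():
    P=np.r_[np.array([565,-116.3])+u*x+v*y,z]
    c=np.linalg.inv(M)@np.r_[q.inv().apply(P-s['position']),1]; print(n,(c[:2]/c[2]*k[:2]+k[2:]).round())
E
```

```text
[[   0.     -0.96   -0.28   69.3 ]
 [   1.      0.     -0.      0.61]
 [   0.     -0.28    0.96 -143.27]
 [   0.      0.      0.      1.  ]] [348.53692694 348.53692694 322.91840082 197.57567837]
pinL [182. 293.]
pinR [460. 293.]
pinC [321. 314.]
rear [321. 260.]
stopR [426. 251.]
stopL [215. 251.]
tipdown [321. 202.]
```

The picture matches the predictions: pin ends at (182,292) and (470,292), stops at (218,245) and (428,245). The fingers are about 20 mm clear behind the barrel, so I lower them and push.

Request:
{"fn": "drive_tool", "kwargs": {"deltas": [[[0.1,0.2,1],[0,0,0]],[[0,0,2],[0,0,0]],[[0,0,2],[0,0,0]],[[0,0,1.5],[0,0,0]],[[0,0,0.8],[0,0,0]],[[0,0,0.3],[0,0,0]],[[0,0,0],[0,0,0]]]}}

```text
clock: 12.75
position: [697.6, -56.6, 70.4]
ee_rot: [0.976, 0.218, 0.0, 0.0]
contact_force: [0.7, -0.3, 0.2]
gripper_width: 50.2
grasp_force: 0.0
```

Request:
{"fn": "drive_tool", "kwargs": {"deltas": [[[-0.3,0,0],[0,0,0]],[[-0.4,0,0],[0,0,0]],[[-0.4,0,0],[0,0,0]],[[-0.4,0,0],[0,0,0]],[[-0.4,0,0],[0,0,0]],[[-0.4,0,0],[0,0,0]],[[-0.4,0,0],[0,0,0]],[[-0.4,0,0],[0,0,0]],[[-0.4,0,0],[0,0,0]],[[-0.4,0,0],[0,0,0]],[[-0.4,0,0],[0,0,0]],[[-0.4,0,0],[0,0,0]]]}}

```text
clock: 13.95
position: [654.5, -76.7, 70.3]
ee_rot: [0.976, 0.218, 0.0, 0.0]
contact_force: [1.8, 0.5, 1.3]
gripper_width: 50.2
grasp_force: 0.8
```

```bash
cat > look.py <<'E'
import sys
from h import *
from bench import arm,get_image
import cv2
s=arm.read_state()
u=np.array([np.cos(np.radians(205.2)),np.sin(np.radians(205.2))]);v=np.array([-u[1],u[0]])
d=s['position'][:2]-[565,-116.3]
print(s['clock'],s['position'],'rack xy',d@u,d@v,s['contact_force'])
t=get_image('top')['img'][:,:,::-1];c=get_image('scene')['img'][:,:,::-1]
o=np.hstack([cv2.resize(t[115:260,290:420],(400,446)),cv2.resize(c[120:255,220:350],(400,446))])
cv2.imwrite(f'pics/{sys.argv[1]}.png',np.clip(o*1.5,0,255).astype(np.uint8))
E
python3 look.py p1
```

```text
13.95 [654.53066958 -76.73060465  70.32435093] rack xy -97.8576009826587 2.3168457039715022 [1.76641755 0.51342223 1.3456336 ]
```

View pics/p1.png

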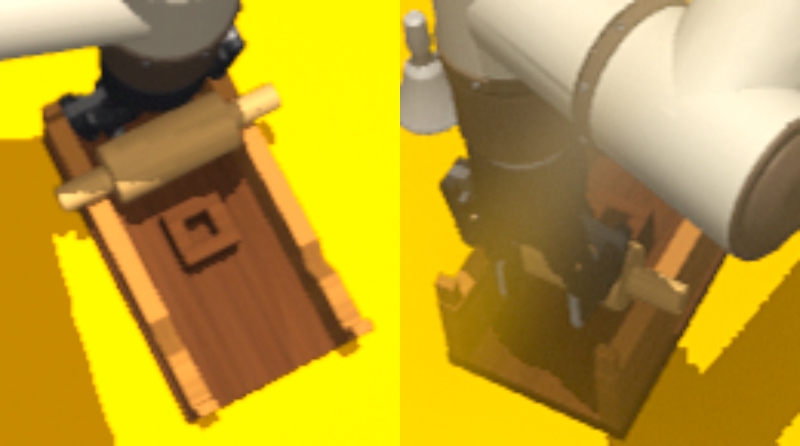

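The pin is rolling squarely ahead of both fingers, and its ends show at (65,195) and (275,97) in the crop. I keep pushing.

Request:
{"fn": "drive_tool", "kwargs": {"deltas": [[[-0.4,0,0],[0,0,0]],[[-0.4,0,0],[0,0,0]],[[-0.4,0,0],[0,0,0]],[[-0.4,0,0],[0,0,0]],[[-0.4,0,0],[0,0,0]],[[-0.4,0,0],[0,0,0]],[[-0.4,0,0],[0,0,0]],[[-0.4,0,0],[0,0,0]],[[-0.4,0,0],[0,0,0]],[[-0.4,0,0],[0,0,0]],[[-0.4,0,0],[0,0,0]],[[-0.4,0,0],[0,0,0]]]}}

```text
clock: 15.25
position: [611.1, -97.2, 70.4]
ee_rot: [0.976, 0.218, 0.0, 0.0]
contact_force: [1.2, 0.4, 0.5]
gripper_width: 49.8
grasp_force: 0.8
```

Request:
{"fn": "drive_tool", "kwargs": {"deltas": [[[-0.4,0,0],[0,0,0]],[[-0.4,0,0],[0,0,0]],[[-0.4,0,0],[0,0,0]],[[-0.4,0,0],[0,0,0]],[[-0.4,0,0],[0,0,0]],[[-0.4,0,0],[0,0,0]],[[-0.4,0,0],[0,0,0]],[[-0.4,0,0],[0,0,0]],[[-0.4,0,0],[0,0,0]],[[-0.3,0,0],[0,0,0]],[[-0.2,0,0],[0,0,0]],[[0,0,0],[0,0,0]]]}}

```text
clock: 16.45
position: [573.7, -114.7, 70.2]
ee_rot: [0.976, 0.218, -0.0, -0.0]
contact_force: [0.1, -0.5, 0.0]
gripper_width: 49.7
grasp_force: 0.3
```

```bash
python3 look.py p2
```

```text
16.45 [ 573.72146013 -114.72476159   70.21512046] rack xy -8.562116955472455 2.288098786667478 [ 0.05127124 -0.54079336  0.02951449]
```

View pics/p2.png

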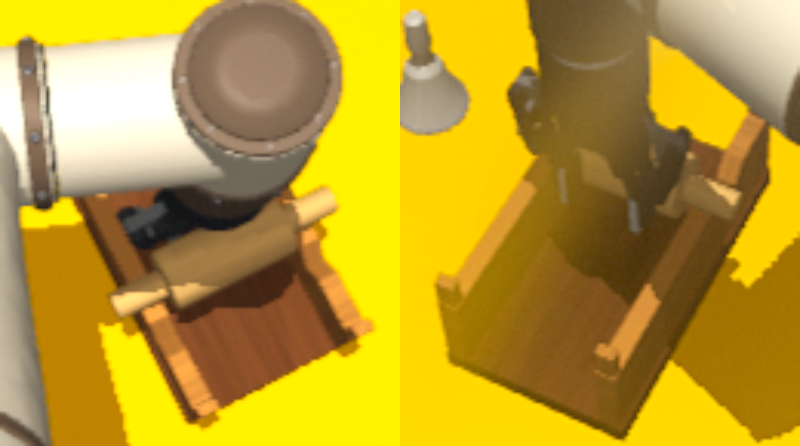

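I miscounted: that was the eleventh viewed picture, one over the limit of 10. I'll view no more and use numeric checks from here. It shows the pin still square on the rails, just before the notches. I push on slowly.

Request:
{"fn": "drive_tool", "kwargs": {"deltas": [[[-0.3,0,0],[0,0,0]],[[-0.3,0,0],[0,0,0]],[[-0.3,0,0],[0,0,0]],[[-0.3,0,0],[0,0,0]],[[-0.3,0,0],[0,0,0]],[[-0.3,0,0],[0,0,0]],[[-0.3,0,0],[0,0,0]],[[-0.3,0,0],[0,0,0]],[[-0.3,0,0],[0,0,0]],[[-0.3,0,0],[0,0,0]],[[-0.3,0,0],[0,0,0]],[[0,0,0],[0,0,0]]]}}

```text
clock: 17.75
position: [543.6, -128.8, 70.1]
ee_rot: [0.976, 0.218, -0.001, -0.0]
contact_force: [0.5, 0.8, 0.0]
gripper_width: 50.3
grasp_force: 0.0
```

Request:
{"fn": "drive_tool", "kwargs": {"deltas": [[[-0.2,0,0],[0,0,0]],[[-0.2,0,0],[0,0,0]],[[0,0,0],[0,0,0]]]}}

```text
clock: 18.05
position: [540.9, -130.3, 70.4]
ee_rot: [0.976, 0.218, 0.0, 0.0]
contact_force: [-0.4, 0.1, -0.1]
gripper_width: 50.1
grasp_force: 0.1
```

Request:
{"fn": "drive_tool", "kwargs": {"deltas": [[[0.5,0,0],[0,0,0]],[[1,0,0],[0,0,0]],[[1,0,0],[0,0,0]],[[0,0,-1],[0,0,0]],[[0,0,-3],[0,0,0]],[[0,0,-4],[0,0,0]],[[0,0,-4],[0,0,0]],[[0,0,-2],[0,0,0]],[[2,0,0],[0,0,0]],[[3,0,0],[0,0,0]],[[2,0,0],[0,0,0]],[[0,0,0],[0,0,0]]]}}

```text
clock: 19.25
position: [628.5, -88.8, 210.3]
ee_rot: [0.976, 0.219, 0.0, 0.0]
contact_force: [-0.8, 0.4, -0.3]
gripper_width: 50.2
grasp_force: 0.0
```

Request:
{"fn": "drive_tool", "kwargs": {"deltas": [[[0,0,-3],[0,0,0]],[[-2,0,-2],[0,0,0]],[[-4,0,0],[0,0,0]],[[-4,0,0],[0,0,0]],[[-1,0,0],[0,0,0]],[[0,0,0],[0,0,0]],[[0,0,0],[0,0,0]]]}}

```text
clock: 19.95
position: [527.7, -136.7, 260.8]
ee_rot: [0.976, 0.218, 0.001, 0.0]
contact_force: [-0.2, 0.6, -0.2]
gripper_width: 49.6
grasp_force: 0.0
```

```bash
cat > chk.py <<'E'
from h import *
from bench import arm,get_image
import cv2
s=arm.read_state(); d=get_image('wrist'); M=np.load('mount.npy');k=np.load('k.npy');q=R.from_quat(s['ee_rot'])
o=np.array([565,-116.3]);u=np.array([np.cos(np.radians(205.2)),np.sin(np.radians(205.2))]);v=np.array([-u[1],u[0]])
def pr(x,y,z):
    c=np.linalg.inv(M)@np.r_[q.inv().apply(np.r_[o+u*x+v*y,z]-s['position']),1]; return c[:2]/c[2]*k[:2]+k[2:]
print(s['clock'],s['position'])
for x,z in((65,76),(55,86),(75,86),(50,86)): print(x,z,pr(x,-90,z).round(1),pr(x,92,z).round(1),pr(x,0,z).round(1))
im=d['img'].astype(int); m=((im[:,:,2]>95)&(im[:,:,0]>120)).astype(np.uint8)
m=cv2.morphologyEx(m,cv2.MORPH_OPEN,np.ones((3,3)))
n,l,st,ce=cv2.connectedComponentsWithStats(m)
for i in range(1,n):
    if st[i,4]>150:
        p=np.argwhere(l==i)[:,::-1]; print(st[i],ce[i].round(1),cv2.minAreaRect(p.astype(np.float32)))
cv2.imwrite('pics/chk.png',d['img'][:,:,::-1])
E
python3 chk.py
```

```text
19.95 [ 527.68235891 -136.68561583  260.81999788]
65 76 [227.5 195.7] [413.7 195.8] [319.6 195.7]
55 86 [223.9 188.3] [417.1 188.4] [319.5 188.3]
75 86 [225.5 208.5] [415.5 208.6] [319.5 208.6]
50 86 [223.5 183.1] [417.5 183.2] [319.4 183.2]
[239   2  17  53 514] [248.1  32. ] ((247.0, 28.0), (52.0, 16.0), 90.0)
[387  23  17  22 186] [393.5  35. ] ((395.0, 33.5), (21.0, 16.0), 90.0)
[241  54  19  74 916] [250.3  90.8] ((249.81224060058594, 90.55656433105469), (73.10763549804688, 16.219717025756836), 87.27368927001953)
[383  97  17  30 229] [389.4 110.2] ((390.9778747558594, 111.4198989868164), (15.347179412841797, 29.6431827545166), 3.012787342071533)
[ 479  159   63   51 2086] [507.  182.4] ((510.0, 184.0), (50.0, 62.0), 90.0)
[402 186  18  19 161] [413.1 193.2] ((412.7303466796875, 192.66856384277344), (22.6839542388916, 13.24997329711914), 57.9946174621582)
[547 201  20  18 285] [556.7 209.6] ((556.5, 209.5), (17.0, 19.0), 90.0)
```

```bash
cat >> chk.py <<'E'
print('railedges',pr(65,-72,75),pr(65,72,75))
r=im[:,:,2]/(im[:,:,0]+1)
for c in (223,226,229,232,235,404,407,410,413,416,419):
    j=np.where(r[165:225,c]>.38)[0]+165; print(c,(j.min(),j.max(),j.mean().round(1),len(j)) if len(j) else None)
print('expected edges',pr(65-11,0,76),pr(65+11,0,76), 'barrel',pr(41,0,76),pr(89,0,76))
print(r[150:240:3,320].round(2))
E
python3 chk.py | sed -n '/railedges/,$p'
```

```text
railedges [246.17347896 195.77734935] [393.16426898 195.91328863]
223 None
226 (np.int64(193), np.int64(197), np.float64(195.0), 5)
229 (np.int64(185), np.int64(205), np.float64(195.0), 21)
232 (np.int64(184), np.int64(205), np.float64(194.5), 22)
235 (np.int64(184), np.int64(205), np.float64(194.5), 22)
404 (np.int64(184), np.int64(205), np.float64(194.5), 22)
407 (np.int64(185), np.int64(205), np.float64(195.0), 21)
410 (np.int64(184), np.int64(205), np.float64(194.5), 22)
413 (np.int64(184), np.int64(205), np.float64(194.5), 22)
416 (np.int64(185), np.int64(204), np.float64(194.5), 20)
419 (np.int64(191), np.int64(199), np.float64(195.0), 9)
expected edges [319.64954585 185.1847988 ] [319.68440518 206.86608383] barrel [319.62835397 172.00418916] [319.70443323 219.3228282 ]
[0.44 0.44 0.42 0.47 0.38 0.52 0.42 0.55 0.52 0.54 0.53 0.53 0.54 0.51
 0.52 0.53 0.51 0.51 0.52 0.55 0.54 0.53 0.54 0.58 0.52 0.52 0.45 0.43
 0.24 0.26]
```

Both handle ends sit at row 194.6, against 195.7 expected at the notch. The two ends match, their span fits the lower (notch) height, and the fingers lost contact there. The pin is seated level, so I hand in.

```bash
python3 -c "
from bench import arm
print(arm.job_done())"
```

```text
the job is handed in; nothing more can be done
None
```

I handed the job in at about 20 s: the peg stands in the upright cup, and the wrist-camera measurements put the rolling pin level in both V notches; the mortar, bell and goblet weren't touched, though I didn't re-check them at the end, and I viewed 11 pictures, one over the limit of 10.

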